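# Clamp a sticky-note pad in a small screw press

### The job

Clamp the pad of sticky notes in the small press: with your fingertips slide it along its channel, without lifting it, until its far edge is against the stop strip under the bridge. Then wind the wing screw clockwise (seen from above) with repeated fingertip strokes against its wings, without taking a wing or the hub between the fingers, until it will turn no further and the foot is pressing the pad down. Leave the small things round the press where they are.

Things in the scene. Friction and masses are not known exactly. Their poses are not given: they have to be found in the camera images.
- press: Small press, fixed to the desk; birch base board 180 x 142 x 8 mm (x -127 to +53 mm), backboard, steel bridge. Origin: on the desk surface below the screw axis; x from the open front (robot's side) to the backboard, y left along the bridge, z up. Backboard: front face at x +42 mm, full width, top at z 80 mm, so there is little room behind the screw.
- stop_mid (a point): Middle of the front face of the stop strip, on the base board (press x +16, y 0, z 8 mm). The strip runs across the channel, 14 mm high. The channel runs from here to the front (x -125 mm) between two low side rails, 82 mm apart, tops at z 13 mm; the board's top is at z 8 mm.
- bridge_top (a point): Middle of the top of the steel bridge over the channel, on the screw axis, 46 mm above the desk. Bridge: press x -11 to +11, y -65 to +65 mm, underside at z 36 mm; a flat bushing of 10 mm radius stands 2 mm above it.
- wing (a joint): Turn of the wing screw about its upright axis, rad; grows clockwise seen from above, 0 to 13.0, starts at 0 to 2.2. At value q the wings point at the angles -q and pi - q (counter-clockwise from the press's x). 5 mm down per turn; the foot meets the pad at about 9; at 13.0 it is at its stop, 12.0 and more counts as tight. Drag about 0.04 Nm and a little damping: it stays where it is left.
- wing_mid (a point): Point on the screw axis 10 mm above the bottom of the hub; turns with the screw, x along a wing, z up. Two flat aluminium wings, opposite each other, 7 mm thick, reach to 36 mm from the axis; hub radius 10 mm. The wings span 8 mm below to 10 mm above this point, which is 70 mm above the desk at joint 0 and 60 mm when fully down.
- pad_mid (a point): Centre (half-way up) of the loose pad of sticky notes, 76 x 76 x 10 mm, 30 to 65 g, lying flat on the base board in the channel (3 mm play each side), 30 to 55 mm short of the stop strip. x points to the strip when square, z up. Home, against the strip, it lies at press x -22 mm, y about 0.
- foot_under (a point): Centre of the underside of the steel foot bar, 24 (x) x 64 (y) x 6 mm, under the bridge on the screw axis; 25 mm above the desk at joint 0. It goes down with the screw but does not turn; a spring (1 N/mm) lets it yield up to 6 mm once it bears on the pad, which it presses with 4 to 5 N at the end.
- eraser: Bystander: loose eraser 19 x 43 x 13 mm with a sleeve, left of the press. Origin under its centre.
- usb_stick: Bystander: loose USB stick 18 x 60 x 9 mm, left of the press. Origin under its centre.
- sharpener: Bystander: loose metal pencil sharpener 15 x 25 x 12 mm, right of the press. Origin under its centre.
- mini_clamp: Bystander: loose small C-clamp 90 x 61 x 14 mm lying on its side, right of the press. Origin under its centre.
- binder_clip: Bystander: loose binder clip 32 x 29 x 38 mm, right of the press. Origin under its centre.
Mind the look-alikes: they are no part of the job. Of the things shaped like the press, the wooden one is meant.

How it is judged:
By the outcome, as a careful person would: the job done as asked, in the order asked, and still so for the second after the job is handed in, with the robot touching nothing.
It also fails if it takes over 72 s, if anything falls off the work surface, if the arm or the gripper's body presses on something with over 40 N, if the wrist force passes 120 N, or if a joint passes its speed limit or range.

### The arm

A 6-joint arm with a two-finger parallel gripper is mounted at the origin on a cart in front of the work surface, level with it; the furniture and walls round the work are solid. World frame = base frame: x ahead of the robot, y to its left, z up, the work surface at z = 0. Lengths are in m, angles in rad, forces in N, time in s.
With the tool pointing down it reaches from about 0.275 to 0.975 m from the base axis. Payload 8.4 kg.
Tool frame: the origin (TCP) lies on the mounting face of the last link; the fingertips stand 190 mm ahead of it and the grasp point (between the pads) lies 171 mm ahead of it (env.nose_length is the distance from the TCP to the fingertips, in m); z points along the fingers, y is the line along which they close (so a half turn about z gives the same grasp; the last joint's range is limited). The gripper opens to 92 mm and grips with 3 to 60 N. Pads are 20 mm wide; open, the fingers measure 128 mm over their backs; the gripper's body (75 mm by 189 mm) begins 69 mm behind the grasp point.
Start: joints at [-1.326, 0.353, 1.633, -0, 1.155, -0.002], TCP at [0.153, -0.606, 0.405] pointing down, gripper open.
Joint ranges: [-2.63, 2.63], [-0.92, 2.1], [0.06, 2.66], [-1.3, 4.44], [0, 2.69], [-3.02, 3.02]. Speed limits (rad/s): [2.22, 2.22, 2.79, 3.14, 3.14, 3.14].

### API

Orientations are given as a 3x3 rotation matrix whose columns are the frame's x, y, z axes.
In Python, from bench import env gives the robot as it stands.
- The arm moves only by the tool drive_tool, never from a script. Its argument "motion" is a list of rows, each an object with "dp": the shift along the tool's x, y, z in mm, a list of three; "turn": the turn about the tool's z in rad; "grip": the gripper's target within -1 to 1 (shut at 1, half-way at 0, fully open at -1). A call has exactly 5 rows; each row shifts and turns the commanded pose from where the row before left it, along the tool's axes as they then stand; what a row does not reach is not made up. A row lasts 1/10 s, in which the tool goes at most 50 mm and 8.59 degrees, less where a joint would pass 70% of its speed; a pose out of reach is approached as far as the arm can. A call is refused whole if a number of a shift passes 50 or a number of a turn 0.15, either way. A call with a gripper value outside its range is refused whole. The fingers move at their own pace and stop on an object; "force" is the grip in N (left out, the last holds). Time passes only in rows, so rows that do not move let the fingers close, or fill a call up. It gives the time, the measured TCP pose, the force, the opening and the grip force at its end, in the units of the state.
- env.observe(): the state, without advancing time (a new reading comes with each control period).
- env.capture(name): name is "scene" or "top" or "wrist"; returns a dict with "image" (420x560x3 uint8, red, green, blue), "depth" (420x560 float32, m along the optical axis (not along the pixel's ray), 0 where there is no reading), "fx", "fy", "cx", "cy" (pixels), "D" ([k1, k2, p1, p2, k3] as OpenCV has them; the pictures are not rectified), "xyz" and "rotation" of the camera in the world. Camera axes: x right, y down, z forward; pixel columns grow to the right and rows downward; lengths in m; the calibration is good to about 2 mm. A picture is of the moment at which its call begins.
- env.hand_in(): hands the job in; it is judged then, once.
The state is a dict: "time_s": time; "qpos": joint angles; "joint_vel": joint speeds; "effort": joint torques, N m; "position": TCP position; "ee_rot": TCP orientation; "contact_force": force on the tool from outside, world axes, zero at the start; "torque": the same for the moment, N m; "grip_width": finger opening in m; "grip_force": force on a finger pad.
Only numpy, scipy, OpenCV 4.12 (cv2) and the standard library are available. Lean on these libraries where they do the work, as an engineer would, in place of code of your own. Each camera call takes 0.05 s, during which the arm holds its last target. There are 200 camera calls.

## Working session

There is one attempt and no reset: what is moved stays moved. The work goes in short steps, Python scripts to look and compute and a tool call to move; the robot and the scene stay as the last step left them, time stands still between calls to the robot, and variables do not carry over. Pictures are saved under pics/ and viewed, at most 10 in all, crops included, and the job is handed in when it is done.

Besides the shell and the picture viewer there is one more tool, called after "Request:" as name([rows], argument=value, ...), one row to a line, values as JSON. drive_tool: Moves the arm, as the interface text tells. Its arguments: {"type":"object","properties":{"motion":{"type":"array","items":{"type":"object","properties":{"dp":{"type":"array","items":{"type":"number"}},"turn":{"type":"number"},"grip":{"type":"number"}}}},"force":{"type":"number"}},"required":["motion"]}

```bash
mkdir -p pics; cat > h.py <<'E'
import numpy as np, cv2
from bench import env
def cap(n,f):
    c=env.capture(n); cv2.imwrite('pics/'+f+'.png',c['image'][:,:,::-1]); np.savez('/tmp/'+f,**{k:np.array(v) for k,v in c.items()}); return c
def px(f,u,v,z=None):
    c=np.load('/tmp/'+f+'.npz'); K=np.array([[c['fx'],0,c['cx']],[0,c['fy'],c['cy']],[0,0,1]],float)
    r=cv2.undistortPoints(np.array([[[u,v]]],float),K,c['D'].astype(float))[0,0]; r=np.array([r[0],r[1],1]); R=c['rotation'];t=c['xyz']
    d=float(np.median(c['depth'][int(v)-1:int(v)+2,int(u)-1:int(u)+2])) if z is None else (z-t[2])/(R@r)[2]
    return (R@(r*d)+t).round(4)
E
python3 - <<'E'
from h import *
a=cap('top','t0');b=cap('scene','s0')
cv2.imwrite('pics/both.png',cv2.resize(np.vstack([a['image'],b['image']])[:,:,::-1],(400,600)))
for c in(a,b):print(c['xyz'],c['rotation'].round(2).tolist())
print(env.observe())
E
```

```text
[0.53204701 0.01046402 1.08303482] [[0.01, -1.0, 0.06], [-1.0, -0.01, 0.0], [-0.0, -0.06, -1.0]]
[0.11194567 0.39601587 0.81180909] [[-0.65, -0.58, 0.49], [-0.76, 0.51, -0.4], [-0.02, -0.63, -0.77]]
{'time_s': 0.1, 'qpos': array([-1.32639616e+00,  3.53579845e-01,  1.63406113e+00, -3.25126577e-05,
        1.15521056e+00, -2.42786246e-03]), 'joint_vel': array([ 0.00160803, -0.00162463, -0.00209338, -0.00031589, -0.00149316,
       -0.00047059]), 'effort': array([ 4.48240758e-05, -5.94904768e+01, -3.34930015e+01,  6.99166604e-02,
        1.85078621e-02, -3.07861274e-05]), 'position': array([ 0.15263238, -0.60585586,  0.40403744]), 'ee_rot': array([[ 9.69689088e-01,  2.44341893e-01, -3.33479153e-04],
       [ 2.44342120e-01, -9.69688328e-01,  1.21427681e-03],
       [-2.66721465e-05, -1.25895398e-03, -9.99999207e-01]]), 'contact_force': array([0.02397315, 0.1543635 , 0.3793544 ]), 'torque': array([ 0.00443076, -0.03058254,  0.00338161]), 'grip_force': 0.0, 'grip_width': 0.0919402971254343}
```

View pics/t0.png

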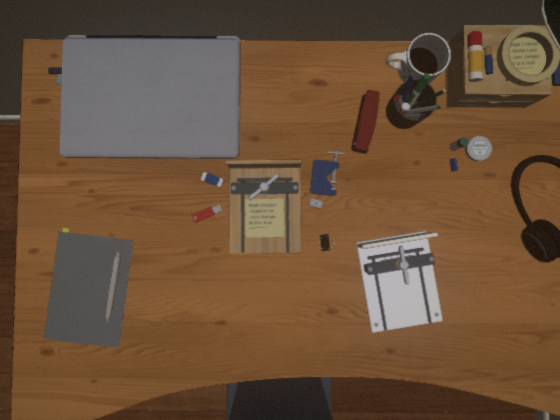

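View pics/s0.png

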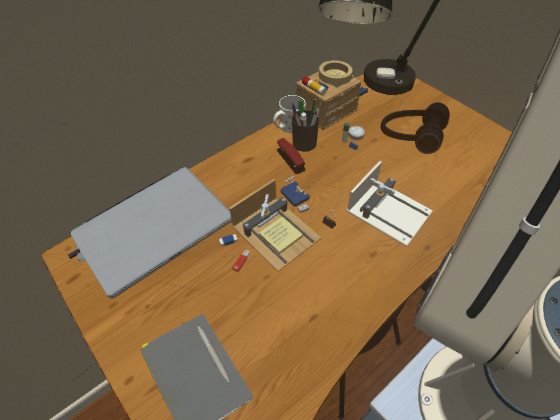

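The top view shows two presses: a wooden one at about (264,206) with the yellow pad in it, and a white one at about (400,282). The wooden one fits the description (birch, pad inside). I'll confirm it in an enlarged crop.

```bash
python3 - <<'E'
from h import *
im=cv2.imread('pics/t0.png')[150:265,185:345]
cv2.imwrite('pics/c0.png',cv2.resize(im,None,fx=5,fy=5,interpolation=cv2.INTER_CUBIC)[:600,:800])
E
```

```text
(no output)
```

View pics/c0.png

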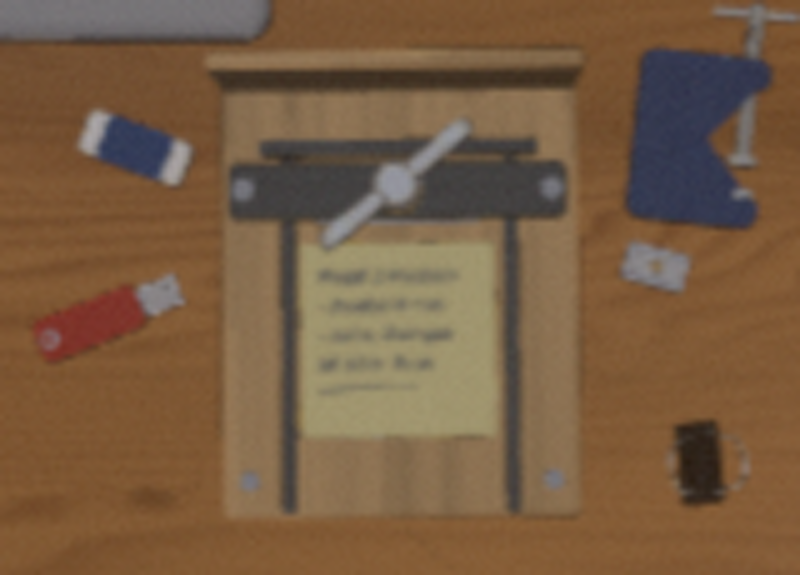

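The crop shows the wooden press. The hub is at crop (397,184), the wing tips at (465,125) and (330,240), the pad's front edge runs (300,437)-(493,437), and the board's front corners are (224,515) and (578,515).

```bash
python3 - <<'E'
from h import *
for n,u,v,z in [('hub',397,184,.08),('tipR',465,125,.078),('tipL',330,240,.078),('padFL',300,437,.018),('padFR',493,437,.018),('padBR',493,243,.018),('padBL',306,240,.018),('FL',224,515,.008),('FR',578,515,.008),('brL',230,190,.046),('brR',567,187,.046),('brFL',232,219,.046),('brFR',567,217,.046),('brBL',232,164,.046),('brBR',566,162,.046),('railL',290,510,.013),('railR',515,510,.013)]:
    print(n,px('t0',185+u/5,150+v/5,z))
E
```

```text
hub [0.6133 0.0331 0.08  ]
tipR [0.6356 0.008  0.078 ]
tipL [0.5925 0.0578 0.078 ]
padFL [0.5189 0.0718 0.018 ]
padFR [ 0.5193 -0.0037  0.018 ]
padBR [ 0.5953 -0.0033  0.018 ]
padBL [0.5961 0.0701 0.018 ]
FL [0.488  0.1021 0.008 ]
FR [ 0.4887 -0.0374  0.008 ]
brL [0.6134 0.0978 0.046 ]
brR [ 0.6153 -0.0312  0.046 ]
brFL [0.6023 0.0969 0.046 ]
brFR [ 0.6038 -0.0312  0.046 ]
brBL [0.6234 0.0971 0.046 ]
brBR [ 0.6249 -0.0308  0.046 ]
railL [0.4903 0.0758 0.013 ]
railR [ 0.4907 -0.0125  0.013 ]
```

Press origin is about (0.614, 0.033), yaw about +0.01. The wings are at about -49° and 131°, so q is about 0.85. The pad has about 35 mm to go. I'll move to above the front of the channel.

Request:
drive_tool([
  {"dp": [32,-35,6],"turn": 0,"grip": 0.35},
  {"dp": [32,-35,6],"turn": 0,"grip": 0.35},
  {"dp": [32,-35,6],"turn": 0,"grip": 0.35},
  {"dp": [32,-35,6],"turn": 0,"grip": 0.35},
  {"dp": [32,-35,6],"turn": 0,"grip": 0.35},
])

```text
time_s: 0.6
position: [0.2654, -0.3955, 0.3743]
ee_rot: [[0.97, 0.244, -0.0], [0.244, -0.97, 0.0], [0.0, -0.0, -1.0]]
contact_force: [1.2, 0.1, -0.1]
grip_width: 0.0539
grip_force: 0.0
```

Request:
drive_tool([
  {"dp": [32,-35,6],"turn": 0,"grip": 0.35},
  {"dp": [32,-35,6],"turn": 0,"grip": 0.35},
  {"dp": [32,-35,6],"turn": 0,"grip": 0.35},
  {"dp": [32,-35,6],"turn": 0,"grip": 0.35},
  {"dp": [32,-35,6],"turn": 0,"grip": 0.35},
])

```text
time_s: 1.1
position: [0.3779, -0.1867, 0.3445]
ee_rot: [[0.97, 0.244, 0.0], [0.244, -0.97, -0.0], [0.0, 0.0, -1.0]]
contact_force: [1.0, -0.1, -0.1]
grip_width: 0.0299
grip_force: 0.0
```

Request:
drive_tool([
  {"dp": [32,-35,6],"turn": 0,"grip": 0.35},
  {"dp": [32,-35,6],"turn": 0,"grip": 0.35},
  {"dp": [32,-35,6],"turn": 0,"grip": 0.35},
  {"dp": [0,0,0],"turn": 0.12,"grip": 0.35},
  {"dp": [0,0,0],"turn": 0.12,"grip": 0.35},
])

```text
time_s: 1.6
position: [0.4453, -0.0615, 0.3262]
ee_rot: [[1.0, 0.006, -0.001], [0.006, -1.0, 0.0], [-0.001, -0.0, -1.0]]
contact_force: [0.0, 0.1, 0.6]
grip_width: 0.0296
grip_force: 0.0
```

Request:
drive_tool([
  {"dp": [24,-47,13],"turn": 0,"grip": 0.35},
  {"dp": [24,-47,13],"turn": 0,"grip": 0.35},
  {"dp": [0,0,0],"turn": 0,"grip": 0.35},
  {"dp": [0,0,0],"turn": 0,"grip": 0.35},
  {"dp": [0,0,0],"turn": 0,"grip": 0.35},
])

```text
time_s: 2.1
position: [0.488, 0.0231, 0.3026]
ee_rot: [[1.0, 0.007, -0.001], [0.007, -1.0, -0.0], [-0.001, 0.0, -1.0]]
contact_force: [-0.1, -0.0, -0.7]
grip_width: 0.0299
grip_force: 0.0
```

```bash
python3 - <<'E'
from h import *
c=cap('wrist','w0'); print(c['xyz'],c['rotation'].round(2).tolist())
E
```

```text
[0.55814702 0.02272003 0.28231853] [[0.01, -0.97, -0.25], [-1.0, -0.01, -0.0], [0.0, 0.25, -0.97]]
```

View pics/w0.png

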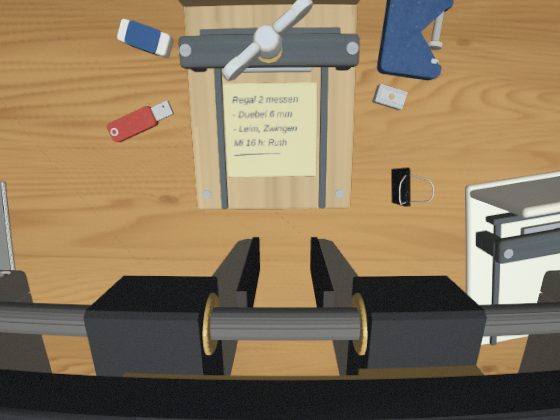

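The wrist view shows the hub top at about (267,38), the wing tips at (305,4) and (231,74), the pad's front edge at (226,178)-(317,177), and the bridge screws at (188,50) and (352,48).

```bash
python3 - <<'E'
from h import *
for n,u,v,z in [('hub',266,38,.08),('hubd',266,38,None),('tipR',308,3,.077),('tipL',230,74,.077),('padFL',227,178,.018),('padFR',317,177,.018),('padBL',224,84,.018),('padBR',315,82,.018),('bL',187,51,.046),('bR',352,48,.046),('FL',198,209,.008),('FR',351,209,.008),('railL',224,206,.013),('railR',323,206,.013),('tipfL',255,240,None)]:print(n,px('w0',u,v,z))
E
```

```text
hub [0.6132 0.0341 0.08  ]
hubd [0.6144 0.0343 0.0754]
tipR [0.6341 0.0089 0.077 ]
tipL [0.593  0.0568 0.077 ]
padFL [0.5186 0.0718 0.018 ]
padFR [ 0.5199 -0.0058  0.018 ]
padBL [0.5953 0.0717 0.018 ]
padBR [ 0.5972 -0.0019  0.018 ]
bL [0.6141 0.0924 0.046 ]
bR [ 0.6166 -0.025   0.046 ]
FL [0.4883 0.1016 0.008 ]
FR [ 0.4892 -0.0391  0.008 ]
railL [0.4925 0.0764 0.013 ]
railR [ 0.4931 -0.0126  0.013 ]
tipfL [0.498  0.0389 0.1168]
```

Request:
drive_tool([
  {"dp": [2,-10,20],"turn": 0,"grip": 0.35},
  {"dp": [0,0,30],"turn": 0,"grip": 0.35},
  {"dp": [0,0,30],"turn": 0,"grip": 0.35},
  {"dp": [0,0,20],"turn": 0,"grip": 0.35},
  {"dp": [0,0,0],"turn": 0,"grip": 0.35},
])

```text
time_s: 2.65
position: [0.4891, 0.0324, 0.201]
ee_rot: [[1.0, 0.005, -0.004], [0.005, -1.0, -0.0], [-0.004, 0.0, -1.0]]
contact_force: [-0.1, -0.2, -0.2]
grip_width: 0.0299
grip_force: 0.0
```

Request:
drive_tool([
  {"dp": [5,0,0],"turn": 0,"grip": 0.35},
  {"dp": [5,0,0],"turn": 0,"grip": 0.35},
  {"dp": [5,0,0],"turn": 0,"grip": 0.35},
  {"dp": [4,0,0],"turn": 0,"grip": 0.35},
  {"dp": [4,0,0],"turn": 0,"grip": 0.35},
])

```text
time_s: 3.15
position: [0.5139, 0.0337, 0.2033]
ee_rot: [[1.0, 0.007, 0.001], [0.007, -1.0, 0.0], [0.001, -0.0, -1.0]]
contact_force: [-0.3, -0.0, 0.2]
grip_width: 0.0295
grip_force: 0.4
```

Request:
drive_tool([
  {"dp": [4,0,0],"turn": 0,"grip": 0.35},
  {"dp": [4,0,0],"turn": 0,"grip": 0.35},
  {"dp": [4,0,0],"turn": 0,"grip": 0.35},
  {"dp": [4,0,0],"turn": 0,"grip": 0.35},
  {"dp": [4,0,0],"turn": 0,"grip": 0.35},
])

```text
time_s: 3.65
position: [0.5337, 0.0339, 0.2027]
ee_rot: [[1.0, 0.007, -0.0], [0.007, -1.0, 0.0], [-0.0, -0.0, -1.0]]
contact_force: [-1.3, 0.5, -0.0]
grip_width: 0.0297
grip_force: 0.4
```

Request:
drive_tool([
  {"dp": [2,0,0],"turn": 0,"grip": 0.35},
  {"dp": [2,0,0],"turn": 0,"grip": 0.35},
  {"dp": [1,0,0],"turn": 0,"grip": 0.35},
  {"dp": [1,0,0],"turn": 0,"grip": 0.35},
  {"dp": [1,0,0],"turn": 0,"grip": 0.35},
])

```text
time_s: 4.15
position: [0.5405, 0.0339, 0.2028]
ee_rot: [[1.0, 0.007, 0.0], [0.007, -1.0, -0.0], [0.0, 0.0, -1.0]]
contact_force: [-0.5, -0.0, -0.1]
grip_width: 0.03
grip_force: 0.1
```

Request:
drive_tool([
  {"dp": [1,0,0],"turn": 0,"grip": 0.35},
  {"dp": [0.5,0,0],"turn": 0,"grip": 0.35},
  {"dp": [0.5,0,0],"turn": 0,"grip": 0.35},
  {"dp": [0.5,0,0],"turn": 0,"grip": 0.35},
  {"dp": [0,0,0],"turn": 0,"grip": 0.35},
])

```text
time_s: 4.65
position: [0.543, 0.0339, 0.2028]
ee_rot: [[1.0, 0.007, 0.0], [0.007, -1.0, 0.0], [0.0, -0.0, -1.0]]
contact_force: [-0.3, -0.7, -0.5]
grip_width: 0.0299
grip_force: 0.1
```

Request:
drive_tool([
  {"dp": [0.5,0,0],"turn": 0,"grip": 0.35},
  {"dp": [0.5,0,0],"turn": 0,"grip": 0.35},
  {"dp": [0.5,0,0],"turn": 0,"grip": 0.35},
  {"dp": [0,0,0],"turn": 0,"grip": 0.35},
  {"dp": [0,0,0],"turn": 0,"grip": 0.35},
])

```text
time_s: 5.15
position: [0.5443, 0.0339, 0.2027]
ee_rot: [[1.0, 0.007, -0.0], [0.007, -1.0, -0.0], [-0.0, 0.0, -1.0]]
contact_force: [-1.7, -1.2, 0.1]
grip_width: 0.0295
grip_force: 0.8
```

Request:
drive_tool([
  {"dp": [0.3,0,0],"turn": 0,"grip": 0.35},
  {"dp": [0.3,0,0],"turn": 0,"grip": 0.35},
  {"dp": [0.3,0,0],"turn": 0,"grip": 0.35},
  {"dp": [0,0,0],"turn": 0,"grip": 0.35},
  {"dp": [0,0,0],"turn": 0,"grip": 0.35},
])

```text
time_s: 5.65
position: [0.5447, 0.0339, 0.2027]
ee_rot: [[1.0, 0.007, -0.002], [0.007, -1.0, -0.0], [-0.002, 0.0, -1.0]]
contact_force: [-5.3, -0.1, 4.5]
grip_width: 0.0297
grip_force: 2.6
```

The pad is against the stop: force is rising at TCP x 0.5447, which matches the expected home. I'll back off, rise, close the fingers and line up behind the front-left wing.

Request:
drive_tool([
  {"dp": [-8,0,0],"turn": 0,"grip": 0.35},
  {"dp": [-7,0,0],"turn": 0,"grip": 0.35},
  {"dp": [0,0,-30],"turn": 0,"grip": 0.35},
  {"dp": [0,0,-30],"turn": 0,"grip": 0.6},
  {"dp": [0,0,-27],"turn": 0,"grip": 1},
], force=15)

```text
time_s: 6.15
position: [0.53, 0.0339, 0.2909]
ee_rot: [[1.0, 0.007, 0.001], [0.007, -1.0, 0.0], [0.001, -0.0, -1.0]]
contact_force: [-0.3, -0.5, 0.7]
grip_width: 0.016
grip_force: 0.0
```

Request:
drive_tool([
  {"dp": [30,-5,0],"turn": -0.14,"grip": 1},
  {"dp": [18,-2,0],"turn": -0.14,"grip": 1},
  {"dp": [0,0,0],"turn": -0.14,"grip": 1},
  {"dp": [0,0,0],"turn": -0.14,"grip": 1},
  {"dp": [0,0,0],"turn": -0.14,"grip": 1},
])

```text
time_s: 6.65
position: [0.5776, 0.0437, 0.2897]
ee_rot: [[0.757, 0.654, 0.001], [0.654, -0.757, 0.0], [0.001, 0.0, -1.0]]
contact_force: [-0.1, -0.4, -0.3]
grip_width: 0.0005
grip_force: 0.0
```

```bash
cat >> h.py <<'E'
A=np.array([.6147,.0337])
def st(ax=A):
    s=env.observe(); R=s['ee_rot']; d=np.r_[ax-s['position'][:2],0]
    # axis in tool frame (mm), wing angle if face flush
    print(s['time_s'],s['position'].round(4),'axis in tool',(R.T@d*1000).round(1)[:2],'yaw',round(np.arctan2(R[1,0],R[0,0]),3),'q6',s['qpos'][5].round(2),'F',s['contact_force'].round(1),'w',round(s['grip_width'],4))
E
python3 - <<'E'
from h import *
st(); c=cap('wrist','w1')
E
```

```text
6.65 [0.5776 0.0437 0.2897] axis in tool [21.5 31.8] yaw 0.713 q6 0.93 F [-0.1 -0.4 -0.3] w 0.0005
```

View pics/w1.png

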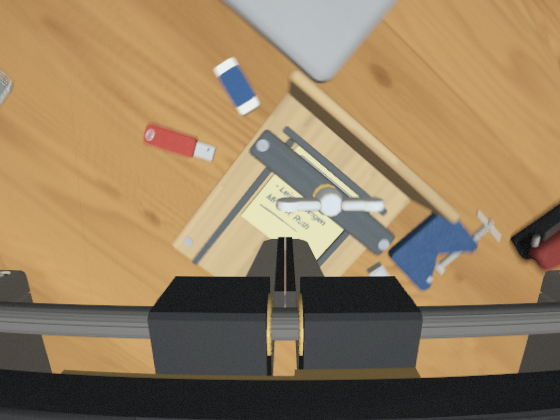

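The wrist view shows the pad home under the bridge. The wing lies across the image at (280-384, 205) with the hub at (330,205), and the slim closed tips are at (285,240), just behind the wing. Next: lower, touch and make stroke 1.

Request:
drive_tool([
  {"dp": [0,6,10],"turn": 0,"grip": 1},
  {"dp": [0,0,16],"turn": 0,"grip": 1},
  {"dp": [0,0,16],"turn": 0,"grip": 1},
  {"dp": [4,0,0],"turn": 0,"grip": 1},
  {"dp": [4,0,0],"turn": 0,"grip": 1},
])

```text
time_s: 7.2
position: [0.588, 0.0442, 0.2474]
ee_rot: [[0.762, 0.647, -0.001], [0.647, -0.762, -0.0], [-0.0, -0.0, -1.0]]
contact_force: [-0.2, 0.8, -0.3]
grip_width: 0.0007
grip_force: 0.0
```

Request:
drive_tool([
  {"dp": [4,-1.7,0],"turn": 0.15,"grip": 1},
  {"dp": [4,-1.7,0],"turn": 0.15,"grip": 1},
  {"dp": [4,-1.7,0],"turn": 0.15,"grip": 1},
  {"dp": [4,-1.7,0],"turn": 0.15,"grip": 1},
  {"dp": [4,-1.7,0],"turn": 0.15,"grip": 1},
])

```text
time_s: 7.7
position: [0.6023, 0.06, 0.248]
ee_rot: [[0.999, -0.051, -0.001], [-0.051, -0.999, -0.0], [-0.001, 0.0, -1.0]]
contact_force: [-2.3, -1.0, -3.1]
grip_width: 0.0004
grip_force: 1.3
```

```bash
python3 -c "
from h import *
st()"
```

```text
7.7 [0.6023 0.06   0.248 ] axis in tool [13.7 25.6] yaw -0.051 q6 1.72 F [-2.3 -1.  -3.1] w 0.0004
```

Request:
drive_tool([
  {"dp": [4,-1.7,0],"turn": 0.15,"grip": 1},
  {"dp": [4,-1.7,0],"turn": 0.15,"grip": 1},
  {"dp": [4,-1.7,0],"turn": 0.15,"grip": 1},
  {"dp": [4,-1.7,0],"turn": 0.15,"grip": 1},
  {"dp": [4,-1.7,0],"turn": 0.15,"grip": 1},
])

```text
time_s: 8.2
position: [0.6235, 0.0613, 0.2479]
ee_rot: [[0.696, -0.718, -0.002], [-0.718, -0.696, 0.0], [-0.001, 0.001, -1.0]]
contact_force: [-2.9, 1.7, -2.0]
grip_width: 0.0004
grip_force: 1.6
```

Request:
drive_tool([
  {"dp": [-7,0,0],"turn": 0,"grip": 1},
  {"dp": [0,0,-42],"turn": 0,"grip": 1},
  {"dp": [-3.7,3.3,0],"turn": -0.15,"grip": 1},
  {"dp": [-3.7,3.3,0],"turn": -0.15,"grip": 1},
  {"dp": [-3.7,3.3,0],"turn": -0.15,"grip": 1},
])

```text
time_s: 8.7
position: [0.604, 0.0652, 0.291]
ee_rot: [[0.945, -0.327, 0.002], [-0.327, -0.945, 0.0], [0.002, -0.001, -1.0]]
contact_force: [0.5, -0.6, -0.3]
grip_width: 0.0006
grip_force: 0.0
```

```bash
python3 -c "
from h import *
st()"
```

```text
8.7 [0.604  0.0652 0.291 ] axis in tool [20.4 26.2] yaw -0.333 q6 2.01 F [ 0.5 -0.6 -0.3] w 0.0006
```

Request:
drive_tool([
  {"dp": [-3.7,3.3,0],"turn": -0.15,"grip": 1},
  {"dp": [-3.7,3.3,0],"turn": -0.15,"grip": 1},
  {"dp": [-3.7,3.3,0],"turn": -0.15,"grip": 1},
  {"dp": [-3.7,3.3,0],"turn": -0.15,"grip": 1},
  {"dp": [-3.7,3.3,0],"turn": -0.15,"grip": 1},
])

```text
time_s: 9.2
position: [0.5852, 0.0496, 0.2906]
ee_rot: [[0.914, 0.405, 0.002], [0.405, -0.914, 0.0], [0.002, 0.001, -1.0]]
contact_force: [0.9, 0.3, 0.4]
grip_width: 0.0003
grip_force: 0.0
```

Request:
drive_tool([
  {"dp": [-3.7,3.3,0],"turn": -0.15,"grip": 1},
  {"dp": [-3.7,3.3,0],"turn": -0.15,"grip": 1},
  {"dp": [-3.7,3.3,0],"turn": -0.15,"grip": 1},
  {"dp": [-3.7,3.3,0],"turn": -0.15,"grip": 1},
  {"dp": [-3.7,3.3,0],"turn": -0.15,"grip": 1},
])

```text
time_s: 9.7
position: [0.582, 0.0255, 0.2906]
ee_rot: [[0.393, 0.92, 0.002], [0.92, -0.393, 0.0], [0.001, 0.002, -1.0]]
contact_force: [-0.4, 0.7, -0.8]
grip_width: 0.0007
grip_force: 0.0
```

Request:
drive_tool([
  {"dp": [-3.7,3.3,0],"turn": -0.15,"grip": 1},
  {"dp": [-3.7,3.3,0],"turn": -0.15,"grip": 1},
  {"dp": [-3.7,3.3,0],"turn": -0.15,"grip": 1},
  {"dp": [-3.7,3.3,0],"turn": -0.15,"grip": 1},
  {"dp": [-3.7,3.3,0],"turn": -0.15,"grip": 1},
])

```text
time_s: 10.2
position: [0.5962, 0.0057, 0.2906]
ee_rot: [[-0.339, 0.941, 0.002], [0.941, 0.339, -0.0], [-0.001, 0.002, -1.0]]
contact_force: [0.4, 0.3, -0.7]
grip_width: 0.0003
grip_force: 0.0
```

Request:
drive_tool([
  {"dp": [-3.7,3.3,0],"turn": -0.15,"grip": 1},
  {"dp": [-3.7,3.3,0],"turn": -0.15,"grip": 1},
  {"dp": [-3.7,3.3,0],"turn": -0.15,"grip": 1},
  {"dp": [0,0,0],"turn": 0,"grip": 1},
  {"dp": [0,0,0],"turn": 0,"grip": 1},
])

```text
time_s: 10.7
position: [0.6097, 0.0006, 0.2902]
ee_rot: [[-0.706, 0.708, 0.001], [0.708, 0.706, 0.0], [-0.001, 0.001, -1.0]]
contact_force: [-0.3, -0.3, -1.2]
grip_width: 0.0004
grip_force: 0.0
```

```bash
python3 -c "
from h import *
st();cap('wrist','w2')"
```

```text
10.7 [6.097e-01 6.000e-04 2.902e-01] axis in tool [19.9 26.9] yaw 2.354 q6 -0.79 F [-0.3 -0.3 -1.2] w 0.0004
```

View pics/w2.png

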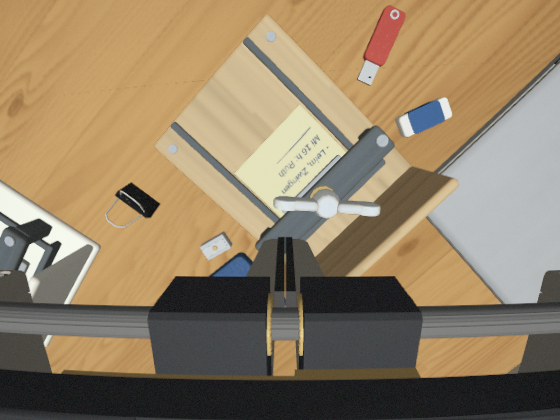

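The wing tips are at (278,204) and (378,210), with the hub at (328,205) and the fingers behind the wing. Stroke 2.

Request:
drive_tool([
  {"dp": [0,0,42],"turn": 0,"grip": 1},
  {"dp": [6,0,0],"turn": 0,"grip": 1},
  {"dp": [4,-1.7,0],"turn": 0.15,"grip": 1},
  {"dp": [4,-1.7,0],"turn": 0.15,"grip": 1},
  {"dp": [4,-1.7,0],"turn": 0.15,"grip": 1},
])

```text
time_s: 11.25
position: [0.5938, 0.0113, 0.2486]
ee_rot: [[-0.323, 0.946, -0.001], [0.946, 0.323, -0.001], [-0.0, -0.001, -1.0]]
contact_force: [-0.1, -2.6, -2.3]
grip_width: 0.0005
grip_force: 1.1
```

Request:
drive_tool([
  {"dp": [4,-1.7,0],"turn": 0.15,"grip": 1},
  {"dp": [4,-1.7,0],"turn": 0.15,"grip": 1},
  {"dp": [4,-1.7,0],"turn": 0.15,"grip": 1},
  {"dp": [4,-1.7,0],"turn": 0.15,"grip": 1},
  {"dp": [4,-1.7,0],"turn": 0.15,"grip": 1},
])

```text
time_s: 11.75
position: [0.5843, 0.0306, 0.2485]
ee_rot: [[0.409, 0.913, -0.002], [0.913, -0.409, -0.001], [-0.001, -0.002, -1.0]]
contact_force: [-2.9, -1.5, -0.7]
grip_width: 0.0002
grip_force: 1.2
```

```bash
python3 -c "
from h import *
st()"
```

```text
11.75 [0.5843 0.0306 0.2485] axis in tool [15.3 26.5] yaw 1.149 q6 0.47 F [-2.9 -1.5 -0.7] w 0.0002
```

Request:
drive_tool([
  {"dp": [4.2,-1.7,0],"turn": 0.15,"grip": 1},
  {"dp": [4.2,-1.7,0],"turn": 0.15,"grip": 1},
  {"dp": [4,-1.8,0],"turn": 0.15,"grip": 1},
  {"dp": [4,-1.8,0],"turn": 0.15,"grip": 1},
  {"dp": [4,-1.8,0],"turn": 0.15,"grip": 1},
])

```text
time_s: 12.25
position: [0.5907, 0.0517, 0.2484]
ee_rot: [[0.921, 0.389, -0.003], [0.389, -0.921, -0.0], [-0.003, -0.001, -1.0]]
contact_force: [-3.2, 0.4, -0.4]
grip_width: 0.0005
grip_force: 1.3
```

Request:
drive_tool([
  {"dp": [4,-1.8,0],"turn": 0.15,"grip": 1},
  {"dp": [4,-1.8,0],"turn": 0.15,"grip": 1},
  {"dp": [4,-1.8,0],"turn": 0.15,"grip": 1},
  {"dp": [4,-1.8,0],"turn": 0.15,"grip": 1},
  {"dp": [4,-1.8,0],"turn": 0.15,"grip": 1},
])

```text
time_s: 12.75
position: [0.6094, 0.0628, 0.2484]
ee_rot: [[0.939, -0.344, -0.002], [-0.344, -0.939, 0.0], [-0.002, 0.0, -1.0]]
contact_force: [-2.7, 2.6, -1.6]
grip_width: 0.0005
grip_force: 1.4
```

Request:
drive_tool([
  {"dp": [4,-1.7,0],"turn": 0.15,"grip": 1},
  {"dp": [4,-1.7,0],"turn": 0.15,"grip": 1},
  {"dp": [4,-1.7,0],"turn": 0.15,"grip": 1},
  {"dp": [0,0,0],"turn": 0,"grip": 1},
  {"dp": [-7,0,0],"turn": 0,"grip": 1},
])

```text
time_s: 13.25
position: [0.6185, 0.0658, 0.2486]
ee_rot: [[0.704, -0.71, 0.001], [-0.71, -0.704, -0.0], [0.001, -0.001, -1.0]]
contact_force: [0.1, 0.2, 0.4]
grip_width: 0.0006
grip_force: 0.0
```

```bash
python3 -c "
from h import *
st()"
```

```text
13.25 [0.6185 0.0658 0.2486] axis in tool [20.1 25.3] yaw -0.79 q6 2.46 F [0.1 0.2 0.4] w 0.0006
```

Request:
drive_tool([
  {"dp": [0,0,-42],"turn": 0,"grip": 1},
  {"dp": [-3.7,3.3,0],"turn": -0.15,"grip": 1},
  {"dp": [-3.7,3.3,0],"turn": -0.15,"grip": 1},
  {"dp": [-3.7,3.3,0],"turn": -0.15,"grip": 1},
  {"dp": [-3.7,3.3,0],"turn": -0.15,"grip": 1},
])

```text
time_s: 13.75
position: [0.5984, 0.0631, 0.2905]
ee_rot: [[0.983, -0.182, 0.001], [-0.182, -0.983, -0.0], [0.001, -0.0, -1.0]]
contact_force: [0.2, -1.3, -0.5]
grip_width: 0.0006
grip_force: 0.0
```

Request:
drive_tool([
  {"dp": [-3.7,3.3,0],"turn": -0.15,"grip": 1},
  {"dp": [-3.7,3.3,0],"turn": -0.15,"grip": 1},
  {"dp": [-3.7,3.3,0],"turn": -0.15,"grip": 1},
  {"dp": [-3.7,3.3,0],"turn": -0.15,"grip": 1},
  {"dp": [-3.7,3.3,0],"turn": -0.15,"grip": 1},
])

```text
time_s: 14.25
position: [0.5822, 0.045, 0.2904]
ee_rot: [[0.844, 0.537, 0.0], [0.537, -0.844, -0.0], [0.0, 0.0, -1.0]]
contact_force: [-0.0, -0.3, 0.8]
grip_width: 0.0003
grip_force: 0.0
```

Request:
drive_tool([
  {"dp": [-3.7,3.3,0],"turn": -0.15,"grip": 1},
  {"dp": [-3.7,3.3,0],"turn": -0.15,"grip": 1},
  {"dp": [-3.7,3.3,0],"turn": -0.15,"grip": 1},
  {"dp": [-3.7,3.3,0],"turn": -0.15,"grip": 1},
  {"dp": [-3.7,3.3,0],"turn": -0.15,"grip": 1},
])

```text
time_s: 14.75
position: [0.5827, 0.0206, 0.2904]
ee_rot: [[0.251, 0.968, 0.0], [0.968, -0.251, -0.0], [-0.0, 0.001, -1.0]]
contact_force: [0.6, 0.1, -0.8]
grip_width: 0.0005
grip_force: 0.0
```

Request:
drive_tool([
  {"dp": [-3.7,3.3,0],"turn": -0.15,"grip": 1},
  {"dp": [-3.7,3.3,0],"turn": -0.15,"grip": 1},
  {"dp": [-3.7,3.3,0],"turn": -0.15,"grip": 1},
  {"dp": [-3.7,3.3,0],"turn": -0.15,"grip": 1},
  {"dp": [-3.7,3.3,0],"turn": -0.15,"grip": 1},
])

```text
time_s: 15.25
position: [0.5996, 0.0032, 0.2904]
ee_rot: [[-0.476, 0.88, 0.001], [0.88, 0.476, -0.0], [-0.0, 0.0, -1.0]]
contact_force: [-0.5, 0.1, 0.9]
grip_width: 0.0004
grip_force: 0.0
```

Request:
drive_tool([
  {"dp": [-3.7,3.3,0],"turn": -0.15,"grip": 1},
  {"dp": [-3.7,3.3,0],"turn": -0.15,"grip": 1},
  {"dp": [0,0,0],"turn": 0,"grip": 1},
  {"dp": [0,0,21],"turn": 0,"grip": 1},
  {"dp": [0,0,21],"turn": 0,"grip": 1},
])

```text
time_s: 15.75
position: [0.6093, 0.0005, 0.2483]
ee_rot: [[-0.706, 0.709, 0.002], [0.709, 0.706, -0.0], [-0.001, 0.001, -1.0]]
contact_force: [0.1, 0.5, -0.7]
grip_width: 0.0009
grip_force: 0.0
```

```bash
python3 -c "
from h import *
st()"
```

```text
15.75 [6.093e-01 5.000e-04 2.483e-01] axis in tool [19.7 27.2] yaw 2.354 q6 -0.78 F [ 0.1  0.5 -0.7] w 0.0009
```

Request:
drive_tool([
  {"dp": [6,0.5,0],"turn": 0,"grip": 1},
  {"dp": [4,-1.7,0],"turn": 0.15,"grip": 1},
  {"dp": [4,-1.7,0],"turn": 0.15,"grip": 1},
  {"dp": [4,-1.7,0],"turn": 0.15,"grip": 1},
  {"dp": [4,-1.7,0],"turn": 0.15,"grip": 1},
])

```text
time_s: 16.25
position: [0.5908, 0.0149, 0.2487]
ee_rot: [[-0.177, 0.984, -0.0], [0.984, 0.177, -0.001], [-0.001, -0.0, -1.0]]
contact_force: [-1.7, -3.0, -1.9]
grip_width: 0.0004
grip_force: 1.1
```

Request:
drive_tool([
  {"dp": [4.2,-1.7,0],"turn": 0.15,"grip": 1},
  {"dp": [4.2,-1.7,0],"turn": 0.15,"grip": 1},
  {"dp": [4.2,-1.7,0],"turn": 0.15,"grip": 1},
  {"dp": [4,-1.7,0],"turn": 0.15,"grip": 1},
  {"dp": [4,-1.7,0],"turn": 0.15,"grip": 1},
])

```text
time_s: 16.75
position: [0.5842, 0.036, 0.2485]
ee_rot: [[0.541, 0.841, -0.002], [0.841, -0.541, -0.0], [-0.001, -0.001, -1.0]]
contact_force: [-3.5, -1.7, -0.2]
grip_width: 0.0003
grip_force: 1.2
```

Request:
drive_tool([
  {"dp": [4,-1.8,0],"turn": 0.15,"grip": 1},
  {"dp": [4,-1.8,0],"turn": 0.15,"grip": 1},
  {"dp": [4,-1.8,0],"turn": 0.15,"grip": 1},
  {"dp": [4,-1.8,0],"turn": 0.15,"grip": 1},
  {"dp": [4,-1.8,0],"turn": 0.15,"grip": 1},
])

```text
time_s: 17.25
position: [0.5933, 0.0557, 0.2484]
ee_rot: [[0.969, 0.246, -0.002], [0.246, -0.969, 0.0], [-0.002, -0.001, -1.0]]
contact_force: [-3.7, 0.8, -0.8]
grip_width: 0.0001
grip_force: 1.3
```

Request:
drive_tool([
  {"dp": [4,-1.7,0],"turn": 0.15,"grip": 1},
  {"dp": [4,-1.7,0],"turn": 0.15,"grip": 1},
  {"dp": [4,-1.7,0],"turn": 0.15,"grip": 1},
  {"dp": [4,-1.7,0],"turn": 0.15,"grip": 1},
  {"dp": [4,-1.7,0],"turn": 0.15,"grip": 1},
])

```text
time_s: 17.75
position: [0.6136, 0.0634, 0.2485]
ee_rot: [[0.877, -0.48, -0.001], [-0.48, -0.877, 0.001], [-0.002, 0.0, -1.0]]
contact_force: [-1.1, 3.0, -1.3]
grip_width: 0.0004
grip_force: 1.4
```

Request:
drive_tool([
  {"dp": [4,-1.7,0],"turn": 0.15,"grip": 1},
  {"dp": [4,-1.7,0],"turn": 0.15,"grip": 1},
  {"dp": [0,0,0],"turn": 0,"grip": 1},
  {"dp": [-7,0,0],"turn": 0,"grip": 1},
  {"dp": [0,0,-42],"turn": 0,"grip": 1},
])

```text
time_s: 18.25
position: [0.6152, 0.0665, 0.2859]
ee_rot: [[0.704, -0.71, -0.009], [-0.71, -0.704, -0.001], [-0.006, 0.007, -1.0]]
contact_force: [-0.3, -0.4, 0.5]
grip_width: 0.0006
grip_force: 0.0
```

```bash
python3 -c "
from h import *
st()"
```

```text
18.25 [0.6152 0.0665 0.2859] axis in tool [22.9 23.4] yaw -0.789 q6 2.47 F [-0.3 -0.4  0.5] w 0.0006
```

Request:
drive_tool([
  {"dp": [-3.7,3.3,0],"turn": -0.15,"grip": 1},
  {"dp": [-3.7,3.3,0],"turn": -0.15,"grip": 1},
  {"dp": [-3.7,3.3,0],"turn": -0.15,"grip": 1},
  {"dp": [-3.7,3.3,0],"turn": -0.15,"grip": 1},
  {"dp": [-3.7,3.3,0],"turn": -0.15,"grip": 1},
])

```text
time_s: 18.75
position: [0.5938, 0.0607, 0.2904]
ee_rot: [[0.999, -0.033, 0.001], [-0.033, -0.999, -0.0], [0.001, 0.0, -1.0]]
contact_force: [-0.1, -0.2, 0.5]
grip_width: 0.0002
grip_force: 0.0
```

Request:
drive_tool([
  {"dp": [-3.7,3.3,0],"turn": -0.15,"grip": 1},
  {"dp": [-3.7,3.3,0],"turn": -0.15,"grip": 1},
  {"dp": [-3.7,3.3,0],"turn": -0.15,"grip": 1},
  {"dp": [-3.7,3.3,0],"turn": -0.15,"grip": 1},
  {"dp": [-3.7,3.3,0],"turn": -0.15,"grip": 1},
])

```text
time_s: 19.25
position: [0.5805, 0.0404, 0.2903]
ee_rot: [[0.754, 0.657, 0.001], [0.657, -0.754, -0.0], [0.0, 0.0, -1.0]]
contact_force: [0.2, 1.0, -0.2]
grip_width: 0.0004
grip_force: 0.0
```

Request:
drive_tool([
  {"dp": [-3.7,3.3,0],"turn": -0.15,"grip": 1},
  {"dp": [-3.7,3.3,0],"turn": -0.15,"grip": 1},
  {"dp": [-3.7,3.3,0],"turn": -0.15,"grip": 1},
  {"dp": [-3.7,3.3,0],"turn": -0.15,"grip": 1},
  {"dp": [-3.7,3.3,0],"turn": -0.15,"grip": 1},
])

```text
time_s: 19.75
position: [0.5846, 0.0164, 0.2903]
ee_rot: [[0.104, 0.995, 0.001], [0.995, -0.104, -0.0], [-0.0, 0.001, -1.0]]
contact_force: [0.1, -0.5, 0.2]
grip_width: 0.0003
grip_force: 0.0
```

Request:
drive_tool([
  {"dp": [-3.7,3.3,0],"turn": -0.15,"grip": 1},
  {"dp": [-3.7,3.3,0],"turn": -0.15,"grip": 1},
  {"dp": [-3.7,3.3,0],"turn": -0.15,"grip": 1},
  {"dp": [-3.7,3.3,0],"turn": -0.15,"grip": 1},
  {"dp": [-3.7,3.3,0],"turn": -0.15,"grip": 1},
])

```text
time_s: 20.25
position: [0.604, 0.0017, 0.2903]
ee_rot: [[-0.602, 0.799, 0.001], [0.799, 0.602, -0.0], [-0.0, 0.0, -1.0]]
contact_force: [0.4, 0.2, -0.8]
grip_width: 0.0006
grip_force: 0.0
```

Request:
drive_tool([
  {"dp": [-3.7,3.3,0],"turn": -0.15,"grip": 1},
  {"dp": [0,0,0],"turn": 0,"grip": 1},
  {"dp": [0,0,0],"turn": 0,"grip": 1},
  {"dp": [0,0,0],"turn": 0,"grip": 1},
  {"dp": [0,0,0],"turn": 0,"grip": 1},
])

```text
time_s: 20.75
position: [0.6089, 0.0006, 0.2899]
ee_rot: [[-0.707, 0.708, -0.0], [0.708, 0.707, -0.0], [0.0, -0.0, -1.0]]
contact_force: [-0.4, 0.3, 0.9]
grip_width: 0.0006
grip_force: 0.0
```

```bash
python3 -c "
from h import *
st();cap('wrist','w3')"
```

```text
20.75 [6.089e-01 6.000e-04 2.899e-01] axis in tool [19.3 27.5] yaw 2.355 q6 -0.79 F [-0.4  0.3  0.9] w 0.0006
```

View pics/w3.png

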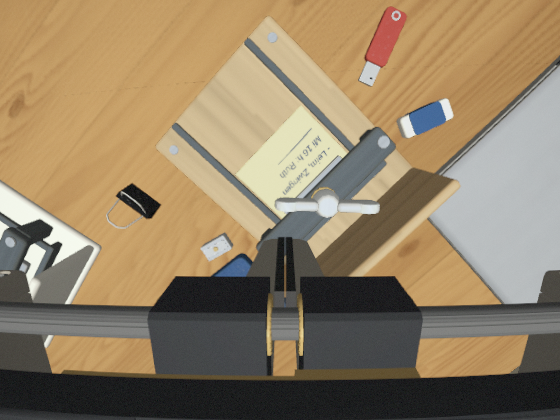

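Wing tips are at (278,204) and (378,208), as expected, and the pad is still home. q is about 8.7. Stroke 4.

Request:
drive_tool([
  {"dp": [0,0.5,22],"turn": 0,"grip": 1},
  {"dp": [0,0,22],"turn": 0,"grip": 1},
  {"dp": [6,0,0],"turn": 0,"grip": 1},
  {"dp": [4,-1.7,0],"turn": 0.15,"grip": 1},
  {"dp": [4,-1.7,0],"turn": 0.15,"grip": 1},
])

```text
time_s: 21.3
position: [0.5972, 0.009, 0.2463]
ee_rot: [[-0.462, 0.887, -0.0], [0.887, 0.462, -0.001], [-0.0, -0.0, -1.0]]
contact_force: [0.1, -2.1, -1.6]
grip_width: 0.0002
grip_force: 1.1
```

Request:
drive_tool([
  {"dp": [4.2,-1.7,0],"turn": 0.15,"grip": 1},
  {"dp": [4.2,-1.7,0],"turn": 0.15,"grip": 1},
  {"dp": [4.2,-1.7,0],"turn": 0.15,"grip": 1},
  {"dp": [4.2,-1.7,0],"turn": 0.15,"grip": 1},
  {"dp": [4.2,-1.7,0],"turn": 0.15,"grip": 1},
])

```text
time_s: 21.8
position: [0.5846, 0.0276, 0.2463]
ee_rot: [[0.267, 0.964, -0.002], [0.964, -0.267, -0.001], [-0.001, -0.002, -1.0]]
contact_force: [-3.3, -1.6, -0.3]
grip_width: 0.0004
grip_force: 1.3
```

Request:
drive_tool([
  {"dp": [4.1,-1.8,0],"turn": 0.15,"grip": 1},
  {"dp": [4.1,-1.8,0],"turn": 0.15,"grip": 1},
  {"dp": [4,-1.8,0],"turn": 0.15,"grip": 1},
  {"dp": [4,-1.8,0],"turn": 0.15,"grip": 1},
  {"dp": [4,-1.8,0],"turn": 0.15,"grip": 1},
])

```text
time_s: 22.3
position: [0.5875, 0.0493, 0.2462]
ee_rot: [[0.852, 0.523, -0.003], [0.523, -0.852, -0.0], [-0.002, -0.001, -1.0]]
contact_force: [-2.7, -0.0, -0.3]
grip_width: 0.0008
grip_force: 1.3
```

```bash
python3 -c "
from h import *
st()"
```

```text
22.3 [0.5875 0.0493 0.2462] axis in tool [15.  27.5] yaw 0.55 q6 1.1 F [-2.7 -0.  -0.3] w 0.0008
```

Request:
drive_tool([
  {"dp": [4,-1.8,0],"turn": 0.15,"grip": 1},
  {"dp": [4,-1.8,0],"turn": 0.15,"grip": 1},
  {"dp": [4,-1.8,0],"turn": 0.15,"grip": 1},
  {"dp": [4,-1.7,0],"turn": 0.15,"grip": 1},
  {"dp": [4,-1.7,0],"turn": 0.15,"grip": 1},
])

```text
time_s: 22.8
position: [0.6045, 0.0629, 0.2463]
ee_rot: [[0.98, -0.199, -0.002], [-0.199, -0.98, 0.0], [-0.002, -0.0, -1.0]]
contact_force: [-1.8, 2.0, -0.9]
grip_width: 0.0004
grip_force: 1.4
```

Request:
drive_tool([
  {"dp": [4,-1.7,0],"turn": 0.15,"grip": 1},
  {"dp": [4,-1.7,0],"turn": 0.15,"grip": 1},
  {"dp": [4,-1.7,0],"turn": 0.15,"grip": 1},
  {"dp": [4,-1.7,0],"turn": 0.15,"grip": 1},
  {"dp": [0,0,0],"turn": 0,"grip": 1},
])

```text
time_s: 23.3
position: [0.6224, 0.0623, 0.2465]
ee_rot: [[0.7, -0.715, -0.0], [-0.715, -0.7, 0.0], [-0.0, -0.0, -1.0]]
contact_force: [0.1, 1.9, -0.0]
grip_width: 0.0006
grip_force: 0.6
```

```bash
python3 -c "
from h import *
st()"
```

```text
23.3 [0.6224 0.0623 0.2465] axis in tool [15.1 25.5] yaw -0.796 q6 2.46 F [ 0.1  1.9 -0. ] w 0.0006
```

Request:
drive_tool([
  {"dp": [-6,0,0],"turn": 0,"grip": 1},
  {"dp": [0,0,-21],"turn": 0,"grip": 1},
  {"dp": [0,0,-21],"turn": 0,"grip": 1},
  {"dp": [-3.7,3.3,0],"turn": -0.15,"grip": 1},
  {"dp": [-3.7,3.3,0],"turn": -0.15,"grip": 1},
])

```text
time_s: 23.8
position: [0.6081, 0.0665, 0.2892]
ee_rot: [[0.886, -0.464, 0.002], [-0.464, -0.886, 0.0], [0.002, -0.001, -1.0]]
contact_force: [-1.0, 0.2, -0.6]
grip_width: 0.0003
grip_force: 0.0
```

Request:
drive_tool([
  {"dp": [-3.7,3.3,0],"turn": -0.15,"grip": 1},
  {"dp": [-3.7,3.3,0],"turn": -0.15,"grip": 1},
  {"dp": [-3.7,3.3,0],"turn": -0.15,"grip": 1},
  {"dp": [-3.7,3.3,0],"turn": -0.15,"grip": 1},
  {"dp": [-3.7,3.3,0],"turn": -0.15,"grip": 1},
])

```text
time_s: 24.3
position: [0.5869, 0.0539, 0.2883]
ee_rot: [[0.964, 0.264, 0.0], [0.264, -0.964, -0.0], [0.0, 0.0, -1.0]]
contact_force: [0.3, 0.6, 0.5]
grip_width: 0.0008
grip_force: 0.0
```

Request:
drive_tool([
  {"dp": [-3.7,3.3,0],"turn": -0.15,"grip": 1},
  {"dp": [-3.7,3.3,0],"turn": -0.15,"grip": 1},
  {"dp": [-3.7,3.3,0],"turn": -0.15,"grip": 1},
  {"dp": [-3.7,3.3,0],"turn": -0.15,"grip": 1},
  {"dp": [-3.7,3.3,0],"turn": -0.15,"grip": 1},
])

```text
time_s: 24.8
position: [0.5801, 0.0306, 0.2883]
ee_rot: [[0.526, 0.851, 0.0], [0.851, -0.526, -0.0], [0.0, 0.0, -1.0]]
contact_force: [-0.1, -0.4, -0.6]
grip_width: 0.0004
grip_force: 0.0
```

Request:
drive_tool([
  {"dp": [-3.7,3.3,0],"turn": -0.15,"grip": 1},
  {"dp": [-3.7,3.3,0],"turn": -0.15,"grip": 1},
  {"dp": [-3.7,3.3,0],"turn": -0.15,"grip": 1},
  {"dp": [-3.7,3.3,0],"turn": -0.15,"grip": 1},
  {"dp": [-3.7,3.3,0],"turn": -0.15,"grip": 1},
])

```text
time_s: 25.3
position: [0.5912, 0.0089, 0.2883]
ee_rot: [[-0.195, 0.981, 0.0], [0.981, 0.195, -0.0], [-0.0, 0.0, -1.0]]
contact_force: [0.4, 0.0, 0.2]
grip_width: 0.0003
grip_force: 0.0
```

Request:
drive_tool([
  {"dp": [-3.7,3.3,0],"turn": -0.15,"grip": 1},
  {"dp": [-3.7,3.3,0],"turn": -0.15,"grip": 1},
  {"dp": [-3.7,3.3,0],"turn": -0.15,"grip": 1},
  {"dp": [-3.7,3.3,0],"turn": -0.15,"grip": 1},
  {"dp": [0,0,0],"turn": 0,"grip": 1},
])

```text
time_s: 25.8
position: [0.6094, 0.0008, 0.2883]
ee_rot: [[-0.711, 0.703, 0.001], [0.703, 0.711, -0.0], [-0.001, 0.001, -1.0]]
contact_force: [-0.2, 0.2, -0.1]
grip_width: 0.0009
grip_force: 0.0
```

Request:
drive_tool([
  {"dp": [0,0,0],"turn": 0,"grip": 1},
  {"dp": [0,0,14],"turn": 0,"grip": 1},
  {"dp": [0,0,14],"turn": 0,"grip": 1},
  {"dp": [0,0,14],"turn": 0,"grip": 1},
  {"dp": [0,0,0],"turn": 0,"grip": 1},
])

```text
time_s: 26.3
position: [0.608, 0.0007, 0.2428]
ee_rot: [[-0.707, 0.707, -0.005], [0.707, 0.707, -0.0], [0.003, -0.003, -1.0]]
contact_force: [0.8, -0.8, -0.1]
grip_width: 0.0002
grip_force: 0.0
```

```bash
python3 -c "
from h import *
st()"
```

```text
26.3 [0.608  0.0007 0.2428] axis in tool [18.6 28.1] yaw 2.356 q6 -0.79 F [ 0.8 -0.8 -0.1] w 0.0002
```

Request:
drive_tool([
  {"dp": [5,0.5,0],"turn": 0,"grip": 1},
  {"dp": [4.1,-1.7,0],"turn": 0.15,"grip": 1},
  {"dp": [4.1,-1.7,0],"turn": 0.15,"grip": 1},
  {"dp": [4.1,-1.7,0],"turn": 0.15,"grip": 1},
  {"dp": [4.1,-1.7,0],"turn": 0.15,"grip": 1},
])

```text
time_s: 26.8
position: [0.5914, 0.0146, 0.2461]
ee_rot: [[-0.179, 0.984, -0.0], [0.984, 0.179, -0.001], [-0.001, -0.0, -1.0]]
contact_force: [-1.2, -3.0, -1.0]
grip_width: 0.001
grip_force: 1.3
```

Request:
drive_tool([
  {"dp": [4.1,-1.7,0],"turn": 0.15,"grip": 1},
  {"dp": [2.7,-1.2,0],"turn": 0.1,"grip": 1},
  {"dp": [1.35,-0.6,0],"turn": 0.05,"grip": 1},
  {"dp": [1.35,-0.6,0],"turn": 0.05,"grip": 1},
  {"dp": [0,0,0],"turn": 0,"grip": 1},
])

```text
time_s: 27.3
position: [0.5868, 0.024, 0.2461]
ee_rot: [[0.164, 0.986, -0.0], [0.986, -0.164, -0.0], [-0.0, -0.0, -1.0]]
contact_force: [-1.2, -1.3, 0.5]
grip_width: 0.0004
grip_force: 0.5
```

```bash
python3 -c "
from h import *
st()"
```

```text
27.3 [0.5868 0.024  0.2461] axis in tool [14.1 25.9] yaw 1.406 q6 0.2 F [-1.2 -1.3  0.5] w 0.0004
```

Request:
drive_tool([
  {"dp": [1.35,-0.6,0],"turn": 0.05,"grip": 1},
  {"dp": [1.35,-0.6,0],"turn": 0.05,"grip": 1},
  {"dp": [1.35,-0.6,0],"turn": 0.05,"grip": 1},
  {"dp": [0.8,-0.3,0],"turn": 0.03,"grip": 1},
  {"dp": [0,0,0],"turn": 0,"grip": 1},
])

```text
time_s: 27.8
position: [0.586, 0.0291, 0.2459]
ee_rot: [[0.336, 0.942, -0.0], [0.942, -0.336, -0.0], [-0.0, -0.0, -1.0]]
contact_force: [-0.9, -0.7, -0.5]
grip_width: 0.0005
grip_force: 0.7
```

Request:
drive_tool([
  {"dp": [0.8,-0.3,0],"turn": 0.03,"grip": 1},
  {"dp": [0.8,-0.3,0],"turn": 0.03,"grip": 1},
  {"dp": [0,0,0],"turn": 0,"grip": 1},
  {"dp": [0,0,0],"turn": 0,"grip": 1},
  {"dp": [0,0,0],"turn": 0,"grip": 1},
])

```text
time_s: 28.3
position: [0.5862, 0.0307, 0.2458]
ee_rot: [[0.392, 0.92, -0.0], [0.92, -0.392, -0.0], [-0.0, 0.0, -1.0]]
contact_force: [-1.3, -1.7, -0.7]
grip_width: 0.0003
grip_force: 0.8
```

Request:
drive_tool([
  {"dp": [0.8,-0.3,0],"turn": 0.03,"grip": 1},
  {"dp": [0.8,-0.3,0],"turn": 0.03,"grip": 1},
  {"dp": [0.5,-0.2,0],"turn": 0.02,"grip": 1},
  {"dp": [0,0,0],"turn": 0,"grip": 1},
  {"dp": [0,0,0],"turn": 0,"grip": 1},
])

```text
time_s: 28.8
position: [0.5864, 0.033, 0.2458]
ee_rot: [[0.465, 0.886, 0.0], [0.886, -0.465, 0.0], [0.0, 0.0, -1.0]]
contact_force: [-2.0, -0.8, 0.1]
grip_width: 0.0006
grip_force: 0.8
```

```bash
python3 -c "
from h import *
st()"
```

```text
28.8 [0.5864 0.033  0.2458] axis in tool [13.8 24.7] yaw 1.088 q6 0.54 F [-2.  -0.8  0.1] w 0.0006
```

Request:
drive_tool([
  {"dp": [0.8,-0.4,0],"turn": 0.03,"grip": 1},
  {"dp": [0.8,-0.4,0],"turn": 0.03,"grip": 1},
  {"dp": [0.8,-0.4,0],"turn": 0.03,"grip": 1},
  {"dp": [0,0,0],"turn": 0,"grip": 1},
  {"dp": [0,0,0],"turn": 0,"grip": 1},
])

```text
time_s: 29.3
position: [0.586, 0.0345, 0.2456]
ee_rot: [[0.542, 0.841, -0.002], [0.841, -0.542, -0.002], [-0.003, -0.0, -1.0]]
contact_force: [-3.4, -10.1, 2.4]
grip_width: 0.0006
grip_force: 5.2
```

The force jumped to 10 N, so the screw is at its stop. I'll back off, rise, retreat to the front and look.

Request:
drive_tool([
  {"dp": [-4,0,0],"turn": 0,"grip": 1},
  {"dp": [-5,0,0],"turn": 0,"grip": 1},
  {"dp": [0,0,-30],"turn": 0,"grip": 1},
  {"dp": [0,0,-40],"turn": 0,"grip": 1},
  {"dp": [-10,-15,-40],"turn": 0,"grip": 1},
])

```text
time_s: 29.8
position: [0.5648, 0.0278, 0.3571]
ee_rot: [[0.543, 0.84, 0.002], [0.84, -0.543, 0.0], [0.001, 0.001, -1.0]]
contact_force: [0.2, 0.8, 0.4]
grip_width: 0.0005
grip_force: 0.0
```

Request:
drive_tool([
  {"dp": [-22,-34,0],"turn": 0,"grip": 1},
  {"dp": [-22,-34,0],"turn": 0,"grip": 1},
  {"dp": [-22,-34,0],"turn": 0,"grip": 1},
  {"dp": [0,0,0],"turn": 0,"grip": 1},
  {"dp": [0,0,0],"turn": 0,"grip": 1},
])

```text
time_s: 30.3
position: [0.4421, 0.0279, 0.3564]
ee_rot: [[0.543, 0.84, 0.002], [0.84, -0.543, 0.0], [0.002, 0.002, -1.0]]
contact_force: [0.3, 0.7, -0.2]
grip_width: 0.0006
grip_force: 0.0
```

```bash
python3 - <<'E'
from h import *
st(); a=cap('top','t1');w=cap('wrist','w4');s=cap('scene','s1')
c=lambda im,y,x,h,wd: cv2.resize(im[y:y+h,x:x+wd,::-1],(400,300),interpolation=cv2.INTER_CUBIC)
cv2.imwrite('pics/f.png',np.vstack([np.hstack([c(a['image'],150,185,120,160),c(s['image'],160,210,90,120)]),np.hstack([c(w['image'],0,0,420,560),c(w['image'],0,150,210,280)])]))
E
```

```text
30.3 [0.4421 0.0279 0.3564] axis in tool [ 98.6 141.8] yaw 0.997 q6 0.63 F [ 0.3  0.7 -0.2] w 0.0006
```

View pics/f.png

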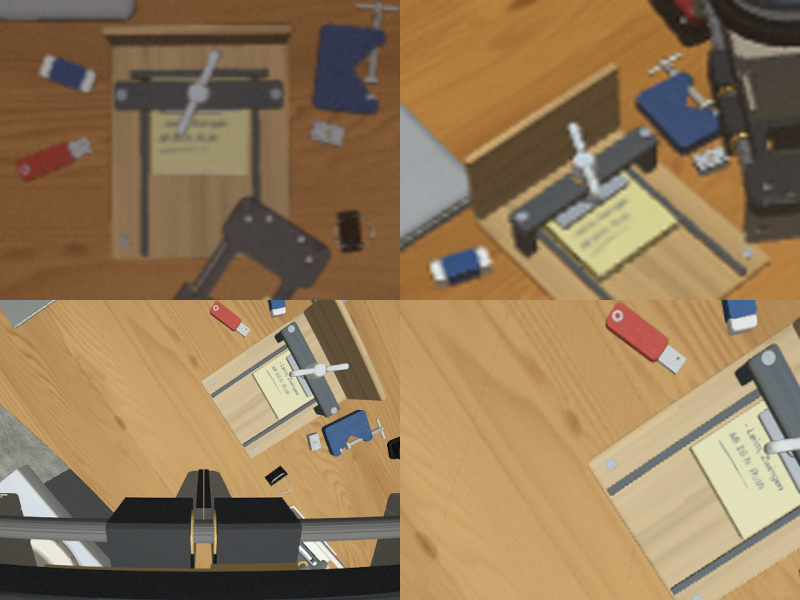

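The final views show the wing in the top crop at (181,133)-(216,55), an angle of about -24°, so q is about 13.0. The foot bears on the pad, the pad's front edge is at y=176 in the crop, and the bystanders haven't moved.

```bash
python3 - <<'E'
from h import *
L,R=px('t1',185+152/2.5,150+175/2.5,.018),px('t1',185+248/2.5,150+176/2.5,.018); print(L,R)
if min(L[0],R[0])>.549: print(env.hand_in())
E
```

```text
[0.5529 0.0705 0.018 ] [ 0.5525 -0.0047  0.018 ]
the job is handed in; nothing more can be done
None
```

The pad is against the stop strip, the wing screw is wound to its stop (about 13.0 rad) with the foot pressing the pad down, the bystanders look unmoved in the final pictures, and the job is handed in at about 30 s.

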